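Unbolt the drying cage and hold its gate ajar

ROBOT

A 7-joint arm with a two-finger parallel gripper is mounted at the origin on a cart in front of the work surface, level with it; the furniture and walls round the work are solid. World frame = base frame: x ahead of the robot, y to its left, z up, the work surface at z = 0. Lengths are in m, angles in degrees, forces in N, time in s.
With the tool pointing down it reaches from about 0.35 to 0.9 m from the base axis. Payload 8.1 kg.
Tool frame: the origin (TCP) lies on the centre line of the jaws, within the pads' length; the fingertips stand 8 mm ahead of it and the grasp point (between the pads) lies 11 mm behind it (manip.tcp_to_tips is the distance from the TCP to the fingertips, in m); y points along the fingers, x is the direction in which the jaws open and shut, and the axes are right-handed (so a half turn about y gives the same grasp; the last joint's range is limited). The gripper opens to 85 mm and grips with 20 to 120 N. Pads are 22 mm wide; open, the fingers measure 114 mm over their backs; the gripper's body (76 mm by 85 mm) begins 54 mm behind the grasp point. The pads swing forward as they close: fully open they stand 13 mm farther back than shut.
Start: joints at [58.522, 24.895, 1.432, 90.138, -0.665, 64.973, -4.303], TCP at [0.27, -0.564, 0.239] pointing down, gripper open.
Joint ranges: [-149.89, 149.89], [-25.12, 119.58], [-72.63, 75.52], [4.76, 147.25], [-75.54, 255.54], [6.69, 114.76], [-157.13, 157.13]. Speed limits (degrees/s): [127.2, 127.2, 172.46, 172.46, 180, 180, 180].

INTERFACE

Orientations are given as a 3x3 rotation matrix whose columns are the frame's x, y, z axes.
In Python, from plant import telemetry, imaging, manip gives the robot as it stands.
- The arm moves only by the tool carry_out, never from a script. Its argument "series" is a list that holds one entry, the list of rows, each a list of 7 numbers: the shift along the tool's x, y, z in cm, then the turn, a rotation vector about the tool's x, y, z in degrees, then the opening, from 0 (shut) to 1 (fully open). A call has 1 to 8 rows; each row is the pose to reach, as a shift and turn from the pose commanded when the call began, along the tool's axes at that moment; what a row does not reach only later rows make up. A row lasts 1/8 s, in which the tool goes at most 62.5 mm and 10.7 degrees, less where a joint would pass 70% of its speed; a pose out of reach is approached as far as the arm can. A call with a gripper value outside its range is refused whole. The fingers move at their own pace and stop on an object; "force" is the grip in N (left out, the last holds). Time passes only in rows, so rows that repeat a pose let the fingers close. It gives the time, the measured TCP pose, the force and the opening at its end, in the units of the state.
- telemetry.read_state(): the state, without advancing time (a new reading comes with each control period).
- imaging.snapshot(name): name is "side" or "top"; returns a dict with "image" (480x640x3 uint8, blue, green, red), "camera_matrix" (3x3 intrinsics, pixels), "xyz" and "orientation" of the camera in the world. Camera axes: x right, y down, z forward; pixel columns grow to the right and rows downward; lengths in m; the calibration is good to about 2 mm. A picture is of the moment at which its call begins. There is no depth.
- manip.sign_off(): hands the job in, once; it reports no verdict.
The state is a dict: "time": time; "joints": joint angles; "qd": joint speeds; "joint_torque": joint torques, N m; "tcp_pos": TCP position; "orientation": TCP orientation; "wrist_force": force on the tool from outside, world axes, zero at the start; "moment": the same for the moment, N m; "finger_gap": opening from 0.0 (shut) to 1.0 (fully open).
Only numpy, scipy, OpenCV 4.12 (cv2) and the standard library are available. Lean on these libraries where they do the work, as an engineer would, in place of code of your own. Each camera call takes 0.05 s, during which the arm holds its last target. There are 200 camera calls.

TASK

The bolt of the drying cage sags, so its nose catches behind the bent-up lip of the keeper. Take the bolt by its upright grip pin, lift it over the lip while drawing it sideways, away from the keeper, until it is fully out of the keeper, then pull the gate about 20 degrees open - ajar, not wide - and finish still holding the gate there, because its spring shuts it. Leave the jug, the brush and the stone where they are.

Things in the scene. Friction and masses are not known exactly. Their poses are not given: they have to be found in the camera images.
- cage: drying cage of light wood with steel grilles, fixed to the table: 260 mm wide (its y), 170 mm deep (its x), 120 mm high with a board roof; origin at the centre of its underside, z up. Its front (-x side, roughly facing the robot) is the gate; the keeper post is at its +y end (the robot's left), the gate's hinges at its -y end
- gate_hinge (a point): point on the gate's vertical hinge axis at the bottom of the cage, at (-85, -110, 0) mm in the cage frame
- gate (a joint): gate angle, rad: 0 shut, grows as the free (+y) edge swings out of the cage toward its -x side, stop at 1.2; turns about a vertical axis through gate_hinge (counter-clockwise seen from above). A spring shuts it: about 0.16 N m when shut, 0.32 N m at 0.35 rad (about 4 N at the grip pin of the drawn bolt)
- gate_leaf: the gate: wooden frame with steel bars, 196 mm wide, 97 mm high (from 13 to 110 mm above the table), 16 mm thick, front face flush with the cage's front; origin on the hinge axis, axes as the cage's when shut. It carries the bolt on its front face
- bolt_draw (a joint): how far the bolt is drawn along the gate toward the hinge side (the gate's -y), m: 0 fully home, starts at 0 to 0.006, stop at 0.055; clear of the keeper lip and the post from 0.040; stays where it is left (friction about 1 N)
- bolt_lift (a joint): how far the bolt is lifted straight up in its tall loose staples, m: 0 sagging (its rest, it weighs 1.5 to 3 N), stop at 0.014. At least 0.007 is needed for the nose to pass over the lip, all the way from bolt_draw 0.005 to 0.037; beyond that it may sag again. The bolt does not tilt
- bolt_knob (a point): point to grip, on the axis of the bolt's upright round steel grip pin, 16 mm diameter: its domed top is 18 mm above, its free length 35 mm below. Moves with bolt and gate. Bolt home and gate shut: at (-97, 25, 157) mm in the cage frame (37 mm above the roof, 12 mm in front of the gate), 135 mm along the gate from the hinge; 80 mm when fully drawn. Being round it can turn in the fingers
- keeper_lip (a point): middle of the top edge of the keeper's bent-up lip, a steel block 17 mm long (cage y) whose top is 6.5 mm above the foot of the sagging bolt nose; fixed at (-97, 102.5, 88.5) mm in the cage frame. A front plate 39 mm high keeps the bolt in the keeper, so the gate stays shut until the bolt is drawn
- brush_wood: bystander: lying brush with wooden handle, 168 mm long (its y), 28 mm wide, 21 mm high; origin at the centre of its underside
- stone_b: bystander: pale round stone, 56x59x49 mm; origin at the centre of its underside
- jug_red: bystander: round reddish pottery jug, 116 mm diameter, 122 mm high, standing to the left of the cage; origin at the centre of its underside

How it is judged (in metres and radians):
On the way, in this order (a step that is already met when the one before it is completed fails the run):
1. the bolt passes over the lip lifted (at least 5 mm up while drawn between 12 and 34 mm) (value of joint bolt_lift above 0.005 m and value of joint bolt_draw between 0.012 and 0.034 m), for 0.02 s.
2. the bolt is drawn out of the keeper (at least 40 mm), gate not yet ajar (value of joint bolt_draw above 0.04 m and value of joint gate below 0.2 rad), for 0.05 s.
At the end, for the whole second after the job is handed in: The gate stands still between 12 and 30 degrees open (0.21 to 0.52 rad), the bolt is still drawn (at least 38 mm), and the fingers hold the gate or its bolt (contact force over 1 N), nothing else propping it (value of joint gate between 0.21 and 0.52 rad and velocity of joint gate between -0.05 and 0.05 rad/s and value of joint bolt_draw above 0.038 m and contact force between the fingers and gate_leaf above 1 N and contact force between gate_leaf and stone_b below 0.1 N and contact force between gate_leaf and jug_red below 0.1 N and contact force between gate_leaf and brush_wood below 0.1 N); the arm keeps its last pose, push and grip.
It fails at once if the gate is opened wide (past 43 degrees) (value of joint gate above 0.75 rad).
It fails at once if the jug is shifted (distance of jug_red from where it was at the start of the episode above 0.03 m).
It fails at once if the brush is shifted (distance of brush_wood from where it was at the start of the episode above 0.03 m).
It fails at once if the stone is shifted (distance of stone_b from where it was at the start of the episode above 0.03 m).
It also fails if it takes over 32 s, if anything falls off the work surface, if the arm or the gripper's body presses on something with over 40 N, if the wrist force passes 120 N, or if a joint passes its speed limit or range.

## Working session

There is one attempt and no reset: what is moved stays moved. The work goes in short steps, Python scripts to look and compute and a tool call to move; the robot and the scene stay as the last step left them, time stands still between calls to the robot, and variables do not carry over. Pictures are saved under pics/ and viewed, about 8 in all and at most 12, crops included, and the job is handed in when it is done.

Besides the shell and the picture viewer there is one more tool, called after ">>>" as name([rows], argument=value, ...), one row to a line, values as JSON. carry_out: Moves the arm, as the interface text tells. Its arguments: {"type":"object","properties":{"series":{"type":"array","items":{"type":"array","items":{"type":"array","items":{"type":"number"}}}},"force":{"type":"number"}},"required":["series"]}

```bash
mkdir -p pics; python3 - <<'E'
from plant import telemetry, imaging, manip
import cv2,pickle
s=telemetry.read_state();print(s)
for n in("side","top"):
    d=imaging.snapshot(n);pickle.dump(d,open(n+".pkl","wb"));cv2.imwrite(f"pics/{n}0.png",d["image"]);print(n,d["camera_matrix"],d["xyz"],d["orientation"])
E
```

```text
{'time': 0.0, 'joints': array([58.52319418, 24.93501118,  1.43101675, 90.19006206, -0.66441231,
       64.97338325, -4.30512814]), 'qd': array([-0.02954057, -0.02753793, -0.02270121,  0.0441777 ,  0.0752044 ,
       -0.05094953, -0.05774988]), 'joint_torque': array([ 4.19399685e-04, -6.70476222e+01,  1.02497198e+00, -3.16209519e+01,
        1.55700697e-02,  1.26159351e-02,  3.85537123e-05]), 'tcp_pos': array([ 0.26976628, -0.56322703,  0.23853513]), 'orientation': array([[ 4.31958750e-01, -8.09322009e-04,  9.01893000e-01],
       [-9.01892003e-01,  1.34933229e-03,  4.31959483e-01],
       [-1.56654766e-03, -9.99998762e-01, -1.47065161e-04]]), 'wrist_force': array([0.21510858, 0.29809338, 0.88963134]), 'moment': array([-0.00151432,  0.03323324, -0.04621459]), 'finger_gap': 0.9966428999184467}
side [[600.03395589   0.         322.35249996]
 [  0.         600.03395589 237.27518742]
 [  0.           0.           1.        ]] [-0.03576326  0.58224668  0.92788704] [[-0.83177114 -0.36037641  0.42223881]
 [-0.55508308  0.54855753 -0.62527387]
 [-0.00628833 -0.75446238 -0.65631317]]
top [[436.64788323   0.         324.66165456]
 [  0.         436.64788323 231.03028141]
 [  0.           0.           1.        ]] [ 0.39555097 -0.19270294  1.06387102] [[-2.11212076e-03 -9.96873945e-01  7.89802343e-02]
 [-9.99997767e-01  2.09964565e-03 -2.40996964e-04]
 [ 7.44130882e-05 -7.89805670e-02 -9.96876153e-01]]
```

View pics/side0.png

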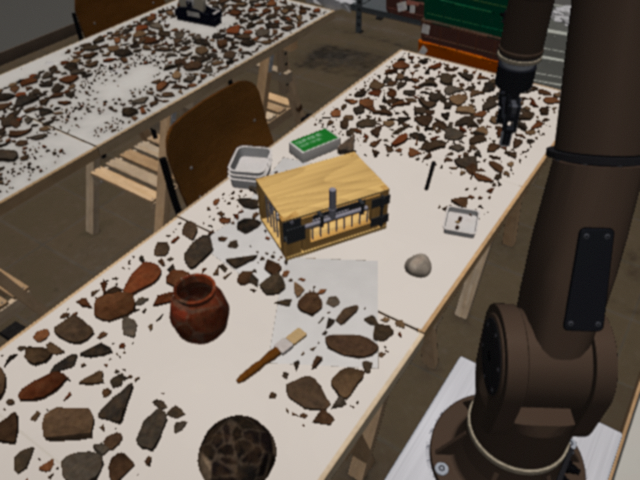

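View pics/top0.png

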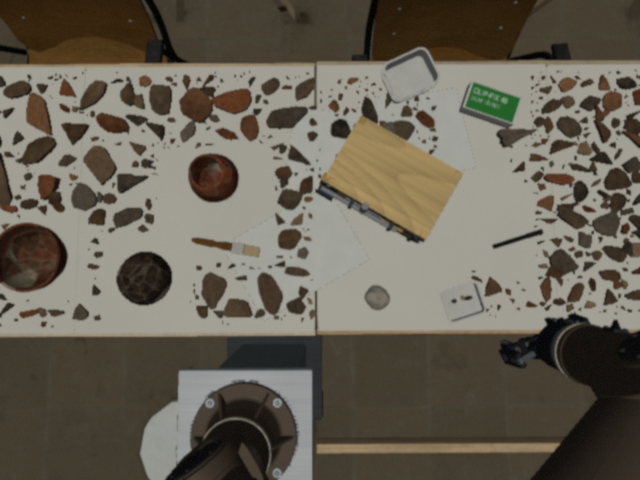

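The cage roof in the top view has corners near (365,120), (462,172), (423,241) and (323,180). The gate side runs lower left to lower right, with the stone at (377,297). In the side view the pin is at (333,195). I'll enlarge both.

```bash
python3 - <<'E'
import cv2,numpy as np,pickle
a=pickle.load(open("top.pkl","rb"))["image"][105:255,305:475]
b=pickle.load(open("side.pkl","rb"))["image"][145:265,245:400]
a=cv2.resize(a,(425,375),interpolation=2);a=cv2.resize(pickle.load(open("top.pkl","rb"))["image"][105:255,305:475],None,fx=4,fy=4,interpolation=2)
b=cv2.resize(b,None,fx=4,fy=4,interpolation=2)
cv2.imwrite("pics/tc.png",a);cv2.imwrite("pics/sc.png",b)
E
```

```text
(no output)
```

View pics/tc.png

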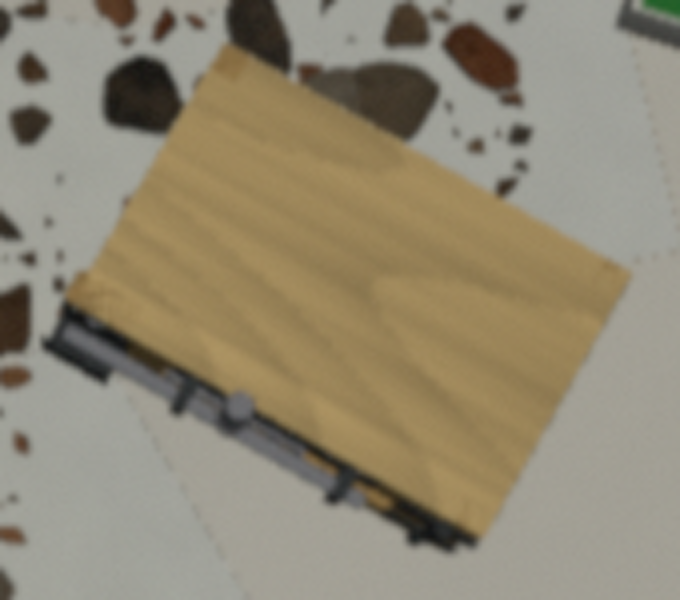

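View pics/sc.png

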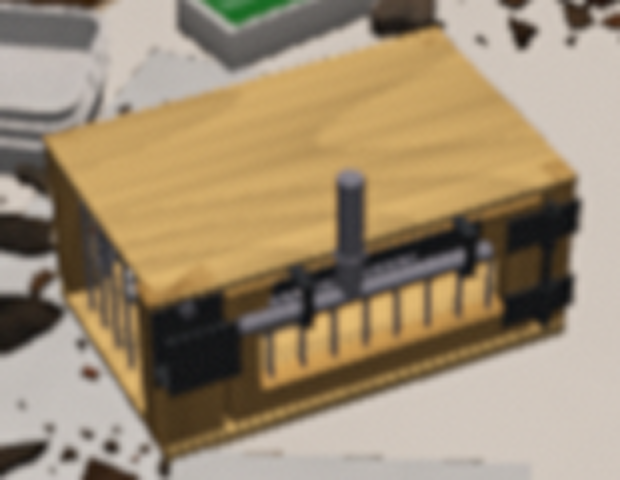

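```bash
cat >h.py <<'E'
import numpy as np,pickle
from scipy.optimize import least_squares
def proj(d,P):
    p=(np.atleast_2d(P)-d["xyz"])@np.array(d["orientation"]); q=p@np.array(d["camera_matrix"]).T
    return q[:,:2]/q[:,2:]
def cw(v,P):
    c,s=np.cos(v[2]),np.sin(v[2]);P=np.atleast_2d(P)
    return P@np.array([[c,-s,0],[s,c,0],[0,0,1]]).T+[v[0],v[1],0]
def tri(obs): # [(d,px)]
    f=lambda X:np.concatenate([(proj(d,X)[0]-p) for d,p in obs])
    r=least_squares(f,[.55,-.3,.1]);return r.x,r.fun
E
python3 - <<'E'
from h import *
S,T=[pickle.load(open(n+".pkl","rb")) for n in("side","top")]
C=np.array([[85,130,120],[85,-130,120],[-85,-130,120],[-85,130,120]])/1e3
tp=np.array([[363,115.5],[463,173.75],[423.75,240],[322,180]])
sp=np.array([[256.25,179.5],[353.75,152],[389.5,189.5],[281.25,221.25]])
tk=np.array([364.75,206.25]);sk=np.array([332.5,188.25])
for w in ("both","top","side"):
  def f(v):
    a=(proj(T,cw(v,C))-tp).ravel();b=(proj(S,cw(v,C))-sp).ravel()
    return np.concatenate([a,b]) if w=="both" else a if w=="top" else b
  r=least_squares(f,[.55,-.35,-.5]);print(w,r.x,np.degrees(r.x[2]),r.fun.round(1))
  if w=="both":v=r.x
X,e=tri([(T,tk),(S,sk)]);print("pin top",X,e)
print("pred pintop",cw(v,[-.097,.025,.175]),"hinge",cw(v,[-.085,-.11,0]),"proj", proj(S,cw(v,[-.097,.025,.175])),proj(T,cw(v,[-.097,.025,.175])))
c,s=np.cos(v[2]),np.sin(v[2]);print("cage x",c,s,"cage y",-s,c)
E
```

```text
both [ 0.58918918 -0.34133746 -0.54600706] -31.283900313786464 [-1.8 -1.1  0.1  0.6  0.4  0.6 -0.6 -0.8 -1.2 -1.   1.2 -0.1  0.1 -0.3
  1.5 -0.6]
top [ 0.58885958 -0.34232387 -0.54575497] -31.26945655102194 [-1.4 -0.9  0.6  0.7  0.9  0.8 -0.1 -0.6]
side [ 0.58886043 -0.33926273 -0.54647698] -31.310824444787556 [-1.7 -0.6  0.9  0.3 -0.3  0.2  1.  -0.1]
pin top [ 0.51642382 -0.27504997  0.17744561] [ 0.00948694  0.01658548 -0.01955076 -0.0018693 ]
pred pintop [[ 0.51927449 -0.26960228  0.175     ]] hinge [[ 0.45942708 -0.39120527  0.        ]] proj [[329.92565775 190.03584811]] [[361.98216681 205.05482835]]
cage x 0.8546047773893879 -0.5192789948218922 cage y 0.5192789948218922 0.8546047773893879
```

The pin top triangulates to (0.516, -0.275, 0.177). The height matches the expected 0.175. The offset of 6 mm along -y from the cage fit matches a start draw of up to 6 mm. I'll go above it with the jaws along cage x.

>>> carry_out([
  [[-1, 0, 2.3, 0, -2, 0, 1], [-3, 0, 6.9, 0, -7, 0, 1], [-5.4, 0, 12.2, 0, -12, 0, 1], [-7.8, 0, 17.5, 0, -17, 0, 1], [-10.2, 0, 22.8, 0, -22, 0, 1], [-12.6, 0, 28, 0, -27, 0, 1], [-14.5, 0, 33, 0, -31, 0, 1], [-15.3, 0, 34.7, 0, -33, 0, 1]],
], force=60)

```text
time: 1.1
tcp_pos: [0.5195, -0.2706, 0.2393]
orientation: [[0.858, 0.001, 0.514], [-0.514, 0.002, 0.858], [-0.0, -1.0, 0.002]]
wrist_force: [-0.0, 0.5, -0.4]
finger_gap: 0.998
```

```bash
python3 - <<'E'
from h import *
from plant import telemetry, imaging
import cv2
s=telemetry.read_state();print(s["time"],s["tcp_pos"],s["orientation"],s["joints"],s["wrist_force"])
R=np.array(s["orientation"]);print("to pin grasp, tool cm",100*R.T@(np.array([.5165,-.275,.146])-s["tcp_pos"]))
d=imaging.snapshot("side");u,v=proj(d,[.5165,-.275,.175])[0].astype(int)
im=cv2.resize(d["image"][v-80:v+70,u-100:u+100],None,fx=4,fy=4,interpolation=2);cv2.imwrite("pics/s1.png",im)
E
```

```text
1.1 [ 0.51949052 -0.27057839  0.23928089] [[ 8.58074268e-01  9.52430751e-04  5.13524725e-01]
 [-5.13525584e-01  1.89794899e-03  8.58072184e-01]
 [-1.57389401e-04 -9.99997745e-01  2.11767875e-03]] [ 31.5209084   22.06423913 -12.62390363  94.95017172   5.12630317
  63.54655489 -13.39132093] [-0.01860337  0.47456132 -0.39827562]
to pin grasp, tool cm [-0.02807982  9.32694412 -0.55273084]
```

View pics/s1.png

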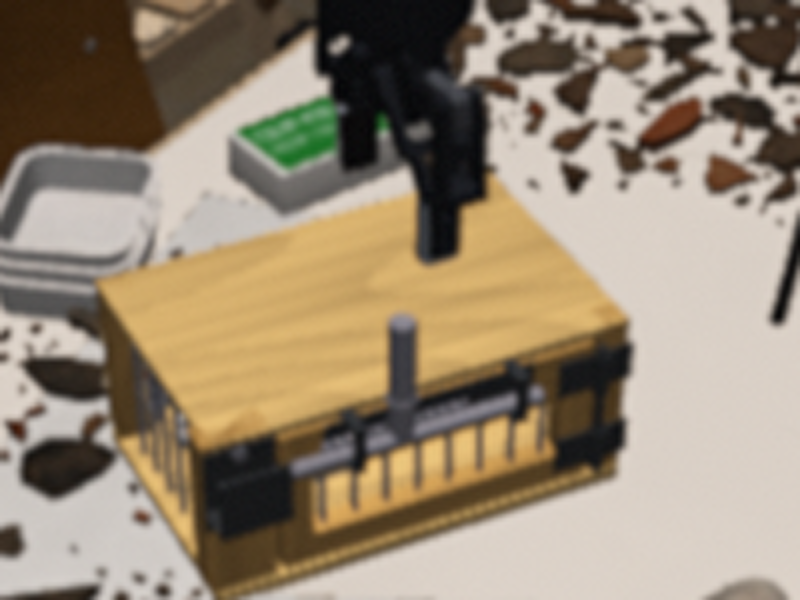

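The open fingers, at (355,165) and (437,260) in the crop, straddle the pin top at (402,320). I'll descend and close.

>>> carry_out([
  [[0, 1, -0.5, 0, 0, 0, 1], [0, 3.5, -0.5, 0, 0, 0, 1], [0, 6, -0.5, 0, 0, 0, 1], [0, 8.3, -0.5, 0, 0, 0, 1], [0, 9.3, -0.5, 0, 0, 0, 1], [0, 9.3, -0.5, 0, 0, 0, 0.6], [0, 9.3, -0.5, 0, 0, 0, 0], [0, 9.3, -0.5, 0, 0, 0, 0]],
], force=60)

```text
time: 2.15
tcp_pos: [0.5147, -0.2804, 0.1472]
orientation: [[0.853, 0.001, 0.521], [-0.521, -0.001, 0.853], [0.002, -1.0, 0.0]]
wrist_force: [0.8, -0.2, -0.4]
finger_gap: 0.376
```

>>> carry_out([
  [[0, 0, 0, 0, 0, 0, 0], [0, 0, 0, 0, 0, 0, 0], [0, 0, 0, 0, 0, 0, 0], [0, 0, 0, 0, 0, 0, 0]],
])

```text
time: 2.65
tcp_pos: [0.515, -0.2804, 0.1471]
orientation: [[0.853, 0.002, 0.521], [-0.521, -0.001, 0.853], [0.002, -1.0, 0.0]]
wrist_force: [0.6, -0.3, 5.8]
finger_gap: 0.169
```

```bash
python3 - <<'E'
from h import *
from plant import telemetry, imaging
import cv2
s=telemetry.read_state();print(s["time"],s["tcp_pos"],s["finger_gap"],s["wrist_force"])
d=imaging.snapshot("side");u,v=proj(d,[.5165,-.275,.175])[0].astype(int)
im=cv2.resize(d["image"][v-80:v+70,u-100:u+100],None,fx=4,fy=4,interpolation=2);cv2.imwrite("pics/s2.png",im)
E
```

```text
2.65 [ 0.5149879  -0.28037776  0.14707285] 0.16906056904186773 [ 0.61103385 -0.32022829  5.80448189]
```

View pics/s2.png

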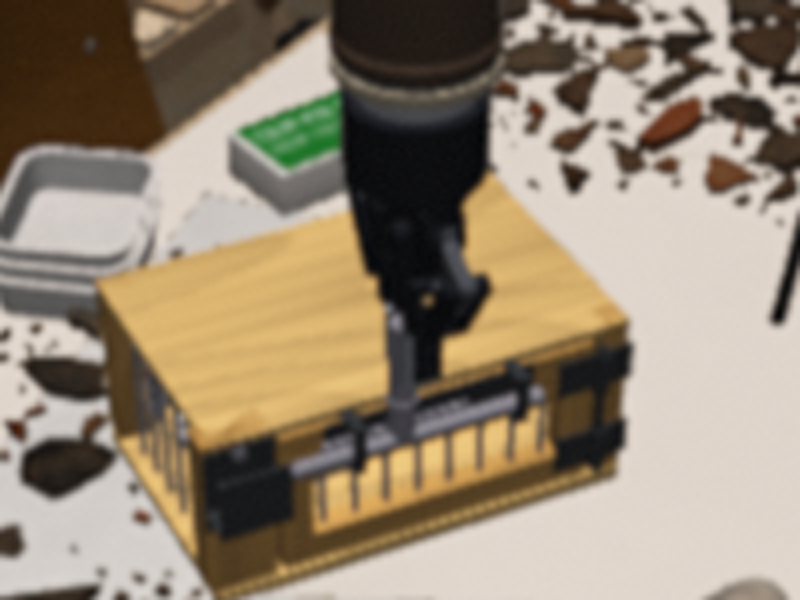

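The pin stands visibly beside the closed fingers: pin at x≈400, finger centre at about 425. The 0.169 gap (14.4 mm) is also narrower than the pin, so the grip is on its edge, about 12–14 mm too far toward the hinge. I'll open, shift +1.2 cm along the gate, and check.

>>> carry_out([
  [[0, 0, 0, 0, 0, 0, 0.7], [0, 0, 0, 0, 0, 0, 0.7], [0, 0, 0, 0, 0, 0, 0.7], [0, 0, 0.6, 0, 0, 0, 0.7], [0, 0, 1.2, 0, 0, 0, 0.7], [0, 0, 1.2, 0, 0, 0, 0.7], [0, 0, 1.2, 0, 0, 0, 0.7]],
])

```text
time: 3.58
tcp_pos: [0.5205, -0.2698, 0.1463]
orientation: [[0.854, -0.0, 0.521], [-0.521, -0.0, 0.854], [-0.0, -1.0, -0.0]]
wrist_force: [-0.0, 0.6, -0.4]
finger_gap: 0.7
```

```bash
python3 - <<'E'
from h import *
from plant import telemetry, imaging
import cv2
s=telemetry.read_state();print(s["time"],s["tcp_pos"],s["finger_gap"],s["wrist_force"])
R=np.array(s["orientation"])
o=[]
for n in("side","top"):
    d=imaging.snapshot(n);pickle.dump(d,open(n+"3.pkl","wb"));u,v=proj(d,[.5165,-.275,.175])[0].astype(int)
    o.append(cv2.resize(d["image"][v-55:v+45,u-50:u+50],None,fx=4,fy=4,interpolation=2))
    c=lambda P:((proj(d,P)-[u-50,v-55])*4).round().tolist()
    print(n,"grasp pt",c(s["tcp_pos"]-.011*R[:,1]),"tcp",c(s["tcp_pos"]),"pin est top",c([.5165,-.275,.175]))
cv2.imwrite("pics/s3.png",np.hstack(o))
E
```

```text
3.575 [ 0.52053165 -0.26977636  0.14631686] 0.6999027100596253 [-0.0043988   0.5955876  -0.37282549]
side grasp pt [[190.0, 250.0]] tcp [[190.0, 267.0]] pin est top [[202.0, 221.0]]
top grasp pt [[189.0, 219.0]] tcp [[188.0, 221.0]] pin est top [[203.0, 222.0]]
```

View pics/s3.png

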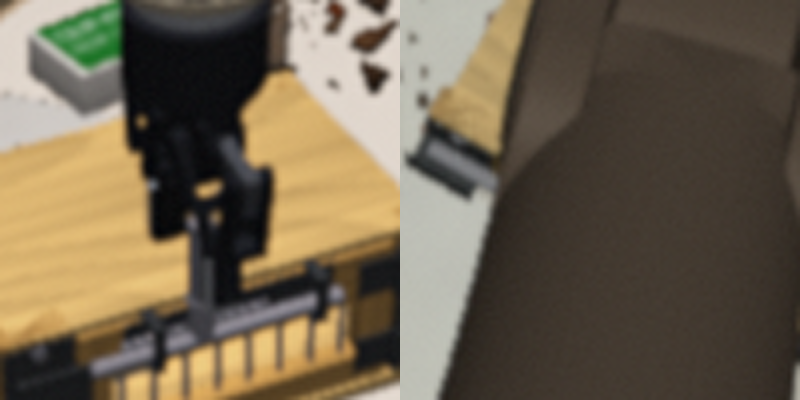

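```bash
python3 - <<'E'
from h import *
import cv2
d=pickle.load(open("side3.pkl","rb"));im=d["image"][145:225,290:390]
im=cv2.resize(im,None,fx=7,fy=7,interpolation=2);im=np.clip(255*(im/255.)**.45,0,255).astype(np.uint8)
cx,ty,tz=[np.array(a) for a in([.854,-.521,0],[0,0,-1.],[.521,.854,0])]
t=np.array([.5205,-.2698,.1463])
for sx in(-.0375,.0375):   # pad bottom-edges as expected by kinematics
    q=[t+cx*sx+ty*0.0+tz*z for z in(-.011,.011)]
    p=((proj(d,q)-[290,145]+.5)*7).astype(int);cv2.line(im,tuple(map(int,p[0])),tuple(map(int,p[1])),(0,0,255),2)
p=((proj(d,[t,t+[0,0,.03]])-[290,145]+.5)*7).astype(int);cv2.line(im,tuple(map(int,p[0])),tuple(map(int,p[1])),(0,255,0),1)
cv2.imwrite("pics/s4.png",im)
E
```

```text
(no output)
```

View pics/s4.png

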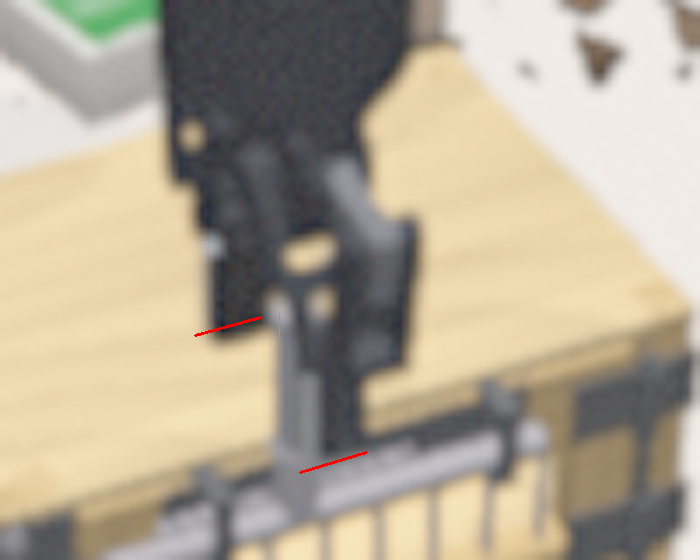

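The front fingertip is at about (341,437) and the back one at about (239,330), so their midpoint is (290,384). The pin axis is at x≈299, which puts the jaws about 3 mm too far toward the keeper. I'll go back 4 mm and close.

>>> carry_out([
  [[0, 0, -0.2, 0, 0, 0, 0.7], [0, 0, -0.4, 0, 0, 0, 0.7], [0, 0, -0.4, 0, 0, 0, 0], [0, 0, -0.4, 0, 0, 0, 0], [0, 0, -0.4, 0, 0, 0, 0], [0, 0, -0.4, 0, 0, 0, 0], [0, 0, -0.4, 0, 0, 0, 0], [0, 0, -0.4, 0, 0, 0, 0]],
], force=60)

```text
time: 4.68
tcp_pos: [0.5187, -0.2733, 0.1465]
orientation: [[0.854, 0.001, 0.521], [-0.521, -0.0, 0.854], [0.001, -1.0, 0.0]]
wrist_force: [1.3, -0.7, 2.2]
finger_gap: 0.174
```

```bash
python3 - <<'E'
from h import *
from plant import telemetry, imaging
import cv2
s=telemetry.read_state();print(s["time"],s["tcp_pos"],s["finger_gap"],s["wrist_force"])
d=imaging.snapshot("side");im=cv2.resize(d["image"][145:225,290:390],None,fx=7,fy=7,interpolation=2);im=np.clip(255*(im/255.)**.45,0,255).astype(np.uint8)
cv2.imwrite("pics/s5.png",im)
E
```

```text
4.675 [ 0.51870375 -0.27333617  0.14650471] 0.17401647901923123 [ 1.30754326 -0.69696802  2.19493601]
```

View pics/s5.png

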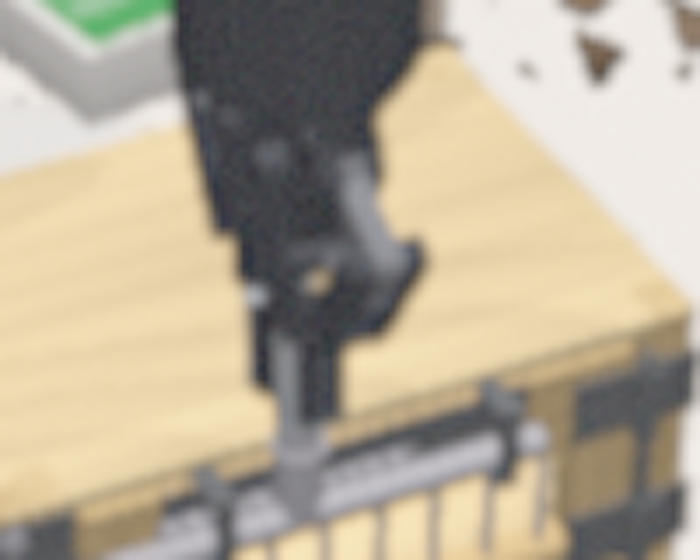

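The pin now sits between the pads: the front finger spans x 272–340 and the pin base is centred near 302. I'll lift 10 mm and then draw partway.

>>> carry_out([
  [[0, -0.3, 0, 0, 0, 0, 0], [0, -0.7, 0, 0, 0, 0, 0], [0, -1, 0, 0, 0, 0, 0], [0, -1, 0, 0, 0, 0, 0], [0, -1, -0.5, 0, 0, 0, 0], [0, -1, -1, 0, 0, 0, 0], [0, -1, -1.5, 0, 0, 0, 0], [0, -1, -1.5, 0, 0, 0, 0]],
])

```text
time: 5.72
tcp_pos: [0.5102, -0.287, 0.1563]
orientation: [[0.853, -0.0, 0.522], [-0.522, -0.001, 0.853], [0.0, -1.0, -0.001]]
wrist_force: [1.2, -1.1, -0.9]
finger_gap: 0.168
```

```bash
python3 - <<'E'
from h import *
from plant import telemetry, imaging
import cv2
s=telemetry.read_state();print(s["time"],s["tcp_pos"],s["finger_gap"],s["wrist_force"])
d=imaging.snapshot("side");im=cv2.resize(d["image"][145:225,290:390],None,fx=7,fy=7,interpolation=2);im=np.clip(255*(im/255.)**.45,0,255).astype(np.uint8)
cv2.imwrite("pics/s6.png",im)
E
```

```text
5.725 [ 0.51021643 -0.28700016  0.15630466] 0.1684926161939488 [ 1.17261855 -1.13318486 -0.87235413]
```

View pics/s6.png

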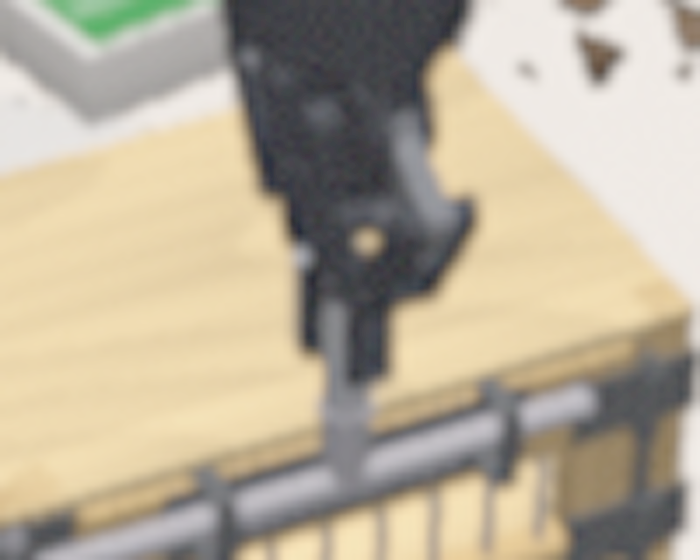

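The bolt is lifted (rod about 30 px higher) and drawing (tail end moved from x≈545 to 590). I'll continue the draw.

>>> carry_out([
  [[0, 0, -0.5, 0, 0, 0, 0], [0, 0, -1, 0, 0, 0, 0], [0, 0, -1.5, 0, 0, 0, 0], [0, 0, -2, 0, 0, 0, 0], [0, 0, -2.5, 0, 0, 0, 0], [0, 0, -3.1, 0, 0, 0, 0], [0, 0, -3.1, 0, 0, 0, 0], [0, 0, -3.1, 0, 0, 0, 0]],
])

```text
time: 6.78
tcp_pos: [0.4945, -0.3129, 0.1564]
orientation: [[0.853, 0.0, 0.521], [-0.521, -0.001, 0.853], [0.0, -1.0, -0.0]]
wrist_force: [3.4, -2.6, -1.9]
finger_gap: 0.164
```

```bash
python3 - <<'E'
from h import *
from plant import telemetry, imaging
import cv2
s=telemetry.read_state();print(s["time"],s["tcp_pos"],s["finger_gap"],s["wrist_force"])
d=imaging.snapshot("side");im=cv2.resize(d["image"][145:235,270:400],None,fx=6,fy=6,interpolation=2);im=np.clip(255*(im/255.)**.45,0,255).astype(np.uint8)
cv2.imwrite("pics/s7.png",im)
E
```

```text
6.775 [ 0.49447554 -0.3128796   0.15641563] 0.1635915920567188 [ 3.35800417 -2.58156315 -1.89846613]
```

View pics/s7.png

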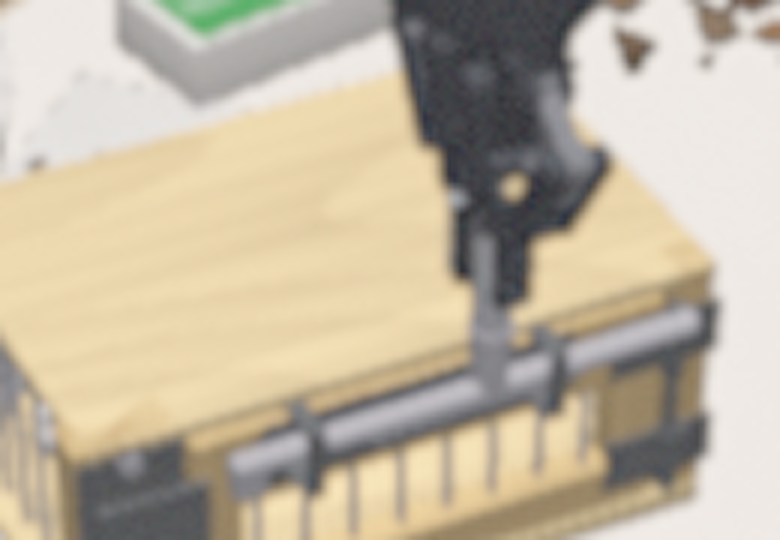

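The nose at x≈232 is clear of the keeper plate (right edge about 210), and the tool travel of 46 mm agrees. Relative to the hinge the pin is at (-11, 85) mm in the cage axes, so the draw is about 50 mm. I'll swing it through 21° along the arc, turning the gripper with it.

>>> carry_out([
  [[-0.44, 0, -0.07, 0, -3, 0, 0], [-0.88, 0, -0.16, 0, -6, 0, 0], [-1.32, 0, -0.27, 0, -9, 0, 0], [-1.75, 0, -0.41, 0, -12, 0, 0], [-2.17, 0, -0.57, 0, -15, 0, 0], [-2.58, 0, -0.75, 0, -18, 0, 0], [-2.98, 0, -0.95, 0, -21, 0, 0], [-2.98, 0, -0.95, 0, -21, 0, 0]],
])

```text
time: 7.82
tcp_pos: [0.4643, -0.3047, 0.1564]
orientation: [[0.984, 0.001, 0.181], [-0.181, 0.0, 0.984], [0.0, -1.0, 0.0]]
wrist_force: [3.9, -0.9, -1.3]
finger_gap: 0.175
```

>>> carry_out([
  [[0, 0, 0, 0, 0, 0, 0], [0, 0, 0, 0, 0, 0, 0], [0, 0, 0, 0, 0, 0, 0], [0, 0, 0, 0, 0, 0, 0]],
])

```text
time: 8.32
tcp_pos: [0.4643, -0.3048, 0.1563]
orientation: [[0.984, 0.0, 0.18], [-0.18, 0.0, 0.984], [0.0, -1.0, 0.0]]
wrist_force: [5.4, 0.4, -1.6]
finger_gap: 0.171
```

```bash
python3 - <<'E'
from h import *
from plant import telemetry, imaging
import cv2
s=telemetry.read_state();print(s["time"],s["tcp_pos"],s["finger_gap"],s["wrist_force"],s["qd"])
p=np.array(s["tcp_pos"])[:2]-[.4594,-.3912];v=-.546
x,y=p[0]*np.cos(v)+p[1]*np.sin(v),-p[0]*np.sin(v)+p[1]*np.cos(v);r=np.hypot(x,y)
print("gate deg",np.degrees(np.arctan2(-x,y)-np.arcsin(.012/r)),"along gate",np.sqrt(r*r-.012**2))
d=imaging.snapshot("side");im=cv2.resize(d["image"][145:265,250:410],None,fx=5,fy=5,interpolation=2);im=np.clip(255*(im/255.)**.45,0,255).astype(np.uint8)
cv2.imwrite("pics/s8.png",im)
E
```

```text
8.325 [ 0.46426868 -0.304826    0.15629379] 0.17149978289349363 [ 5.41627384  0.37633568 -1.60984881] [ 0.14001253  0.07338993  0.0838372  -0.03829922 -0.00718316 -0.01723196
  0.08883956]
gate deg 20.084055045954912 along gate 0.08567480257144708
```

View pics/s8.png

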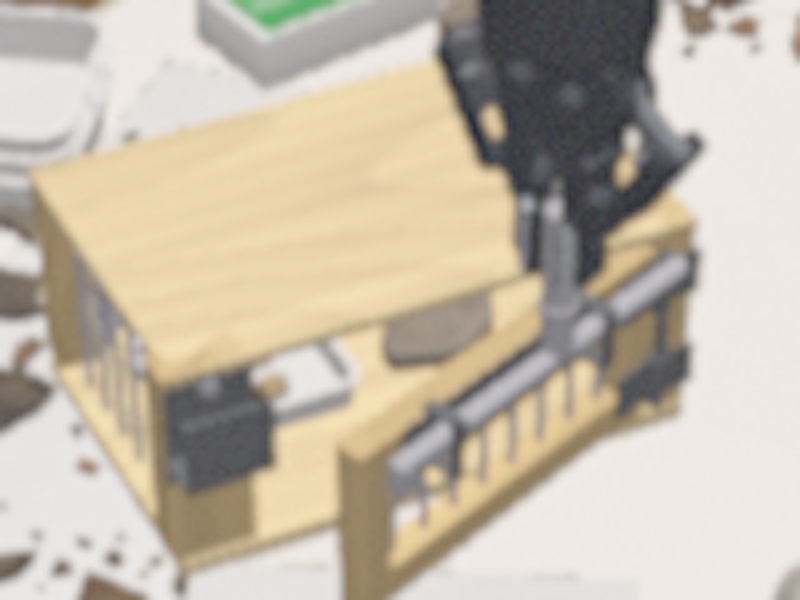

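```bash
python3 - <<'E'
from h import *
from plant import telemetry, imaging
d=imaging.snapshot("side");v=[.5892,-.3413,-.546]
for a in(16,18,20,22,24,26):
    t=np.radians(a);out=[]
    for L in(.190,.196):
      q=np.array([np.array([-.085,-.11,0])+[x*np.cos(t)-L*np.sin(t),x*np.sin(t)+L*np.cos(t),.110] for x in(0,.016)])
      out.append(((proj(d,cw(v,q))-[250,145]+.5)*5).round().tolist())
    print(a,out)
s=telemetry.read_state();print(s["time"],s["tcp_pos"],s["wrist_force"],s["finger_gap"])
E
```

```text
16 [[[341.0, 433.0], [316.0, 415.0]], [[330.0, 439.0], [305.0, 421.0]]]
18 [[[351.0, 441.0], [326.0, 423.0]], [[341.0, 447.0], [315.0, 429.0]]]
20 [[[362.0, 448.0], [336.0, 431.0]], [[352.0, 455.0], [325.0, 437.0]]]
22 [[[374.0, 455.0], [346.0, 438.0]], [[364.0, 462.0], [336.0, 445.0]]]
24 [[[386.0, 462.0], [357.0, 446.0]], [[376.0, 469.0], [347.0, 453.0]]]
26 [[[398.0, 469.0], [368.0, 453.0]], [[389.0, 476.0], [359.0, 461.0]]]
8.425 [ 0.46422527 -0.30493318  0.15629954] [ 3.52204408 -0.11532471 -1.96209914] 0.16873214880579893
```

The gate corners in the image, at about (385,462) and (342,445), give 22–24°, and the kinematics give 20°. Both are well inside 12–30°. The gate is still and the grip is holding, so I'll hand in.

```bash
python3 -c "
from plant import manip
print(manip.sign_off())"
```

```text
the job is handed in; nothing more can be done
None
```

I gripped the bolt's pin, lifted it about 10 mm over the lip and drew it out of the keeper. I then swung the gate ajar and handed the job in with the fingers still holding the pin. The hand-in reports no verdict.

**Last checks:**
- **Bolt:** tool travel was 46 mm and the draw comes out at about 50 mm. The picture shows the nose clear of the keeper.
- **Gate angle:** about 20° from the arm's position and 22–24° from the picture. The two differ slightly, but both are inside the 12–30° window.
- **Hold:** the wrist force was 3.5–5.4 N in the last readings and the tool stayed still. The finger gap was steady at about 0.17.
- **Time and bystanders:** it took about 8.4 s. I kept clear of the jug, brush and stone, but did not check their positions in a final picture.

**Mended on the way:** the first close looked off-centre on the pin, by 6–14 mm depending on the measure. I opened the fingers, moved 8 mm along the gate, and gripped again.

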